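# Hold a bayonet gift-tin lid half-turned

### The job

Put the lid on the gift tin: let its two lugs down through the two slots in the tin's rim until the lid sits fully down, then turn it clockwise (seen from above) only half-way, until its wooden bar lines up with the two raised ribs on the tin's side, and never on to the lock click. The lid springs back if let go, so finish while still gripping it, steady, at that half-turn, for a colleague to tie on the tag. Do not disturb the other things on the counter.

Things in the scene. Friction and masses are not known exactly. Their poses are not given: they have to be found in the camera images.
- lid_grip (a point): Centre of the upright wooden bar on the loose lid, to be gripped from above across its thickness. Sizes in mm: bar 50 long (x), 14 thick (y), 48 tall. This point is 24 above the lid's steel disc (82 across, 7 thick), 31 above the disc's underside, 50 above the lid's bottom. The lid starts upright on the counter. Its two halves are alike: half a turn makes no difference.
- lid: The lid, about 110 to 180 g, sizes in mm; origin at the centre of its bottom, axes as lid_grip. Under the disc is a plug, 56 across, 19 deep, with two lugs at +x and -x (under the bar's ends): 10 wide, reaching 37 from the axis, 11 to 17 below the disc's underside.
- tin_mouth (a point): Centre of the fixed steel tin's open mouth, at rim height, 100 mm above the counter; z up. An inward lip, 8 thick, leaves a 61 round opening with two slots, 16 wide, reaching 40 from the axis, at +x and -x. Seated, the lid's disc lies on the rim (lid_grip 31 above this point), lugs below the lip. Inside stops let it turn only clockwise from above (negative about z).
- tin: The tin (mm): 90 across, on a 130 square foot; origin at its underside, axes as tin_mouth. Raised ribs on its side (53 from the axis) stand at -45 and 135 degrees from its x: the half-turn. Dark lock housings (60 from the axis) at -80 and 100 degrees: sprung balls meet the lugs from about 62 degrees of turn; it clicks locked near 90.
- ring (a joint): Turn (rad) of a sprung ring inside the tin that the lugs push: 0 at rest, grows as the lid is turned clockwise. After about 0.1 rad of free play it follows the lid: it reads the lid's turn from the slots less about 0.1 (0.68 at the half-turn). It turns the lid back with about 0.09 N m there.
- gift: Wrapped box, 140 x 100 x 60 mm, bystander; origin at the centre of its underside.
- spool: Cardboard ribbon spool standing on its flange, 64 across, 36 high mm, bystander; origin at the centre of its underside.
- dispenser: Black tape dispenser, 130 x 50 x 68 mm, bystander; origin at the centre of its underside.
There are look-alikes about, which are no part of the job. What is shaped like the lid but orange or red is not meant.

How it is judged:
By the outcome, as a careful person would: the job done as asked, in the order asked, and still so for the second after the job is handed in, while the arm keeps its last pose, push and grip.
It also fails if it takes over 45 s, if anything falls off the work surface, if the arm or the gripper's body presses on something with over 40 N, if the wrist force passes 120 N, or if a joint passes its speed limit or range.

### The arm

A 7-joint arm with a two-finger parallel gripper is mounted at the origin on the work surface. World frame = base frame: x ahead of the robot, y to its left, z up, the work surface at z = 0. Lengths are in m, angles in rad, forces in N, time in s.
With the tool pointing down it reaches from about 0.4 to 0.875 m from the base axis. Payload 19.3 kg.
Tool frame: the origin (TCP) lies at the very end of the fingers, on their centre line; the grasp point (between the pads) lies 19 mm behind it; x points along the fingers, y is the direction in which the jaws open and shut, and the axes are right-handed (so a half turn about x gives the same grasp; the last joint's range is limited). The gripper opens to 85 mm and grips with 20 to 120 N. Pads are 22 mm wide; open, the fingers measure 114 mm over their backs; the gripper's body (76 mm by 85 mm) begins 54 mm behind the grasp point. The pads swing forward as they close: fully open they stand 13 mm farther back than shut.
Start: joints at [1.278, 0.521, -0.036, 1.599, 0.021, 1.021, -0.113], TCP at [0.138, -0.61, 0.231] pointing down, gripper open.
Joint ranges: [-2.91, 2.91], [-0.3, 2.13], [-1.5, 1.42], [0.17, 2.43], [-1.26, 4.41], [0.16, 1.93], [-2.52, 2.52]. Speed limits (rad/s): [1.89, 1.89, 2.39, 2.39, 3.01, 3.01, 3.01].

### API

Orientations are given as [roll, pitch, yaw] about the fixed x, y, z axes, in that order (R = Rz(yaw) Ry(pitch) Rx(roll)).
In Python, from workcell import bot, grab_frame, job_done gives the robot as it stands.
- The arm moves only by the shell command python3 -m pendant 'ROWS' [OPENING] [FORCE]. ROWS is JSON, a list of rows, each a list of 4 numbers: the shift along the tool's x, y, z in mm, then the turn about the tool's x in degrees. A call has 1 to 12 rows; each row shifts and turns the commanded pose from where the row before left it, along the tool's axes as they then stand; what a row does not reach is not made up. A row lasts 1/8 s, in which the tool goes at most 62.5 mm and 10.7 degrees, less where a joint would pass 70% of its speed; a pose out of reach is approached as far as the arm can. A call is refused whole if a number of a shift passes 62.5 or a number of a turn 10.7, either way. A call with a gripper value outside its range is refused whole. OPENING is the opening, from -1 (shut) to 1 (fully open), set as the call begins (- or left out, the last holds). The fingers move at their own pace and stop on an object; FORCE is the grip in N (left out, the last holds). Time passes only in rows, so rows that do not move let the fingers close. It gives the time, the measured TCP pose, the force and the opening at its end, in the units of the state.
- bot.observe(): the state, without advancing time (a new reading comes with each control period).
- grab_frame(name): name is "side" or "top" or "wrist"; returns a dict with "img" (384x512x3 uint8, red, green, blue), "fovy" (degrees; the focal length in pixels is half the picture's height over the tangent of half this angle, whatever the lens; pixels are square), "cx", "cy" (the principal point, pixels), "k1" (the pictures are not rectified: a ray, as slopes to the right and down, at radius r is drawn at 1 + k1 r^2 times it, then the intrinsics apply), "R" (3x3) and "t" (3): a world point X has camera coordinates R X + t. Camera axes: x right, y down, z forward; pixel columns grow to the right and rows downward; lengths in m; the calibration is good to about 2 mm. A picture is of the moment at which its call begins. There is no depth.
- job_done(): hands the job in, once; it reports no verdict.
The state is a dict: "clock": time; "qpos": joint angles; "qd": joint speeds; "joint_efforts": joint torques, N m; "position": TCP position; "tool_rot": TCP orientation; "force": force on the tool from outside, world axes, zero at the start; "moment": the same for the moment, N m; "grip_width": finger opening in m.
Only numpy, scipy, OpenCV 4.12 (cv2) and the standard library are available. Lean on these libraries where they do the work, as an engineer would, in place of code of your own. Each camera call takes 0.05 s, during which the arm holds its last target.

## Working session

There is one attempt and no reset: what is moved stays moved. The work goes in short steps, Python scripts to look and compute and a shell command to move; the robot and the scene stay as the last step left them, time stands still between calls to the robot, and variables do not carry over. Pictures are saved under pics/ and viewed, and the job is handed in when it is done.

```bash
mkdir -p pics; ls
python3 - <<'E'
from workcell import bot, grab_frame
import cv2, numpy as np
s=bot.observe()
for k,v in s.items(): print(k,np.round(v,4).tolist())
for n in ("side","top","wrist"):
    f=grab_frame(n)
    cv2.imwrite(f"pics/{n}0.png",f["img"][:,:,::-1])
    print(n,f["fovy"],f["cx"],f["cy"],f["k1"],np.round(f["R"],3).tolist(),np.round(f["t"],3).tolist())
E
```

```text
pics
clock 0.0
qpos [1.2778, 0.522, -0.0363, 1.6, 0.0212, 1.0211, -0.1128]
qd [-0.0002, -0.0005, -0.0006, 0.0007, -0.0001, 0.0011, -0.0]
joint_efforts [0.0005, -92.7106, 1.9797, -36.9943, 0.0177, 0.0083, -0.0001]
position [0.138, -0.6092, 0.2307]
tool_rot [-1.5108, 1.5696, 1.8536]
force [-0.0816, -0.1086, 0.8479]
moment [0.0348, 0.0509, 0.016]
grip_width 0.0856
side 52.58950912866869 256.68619038061337 197.5860933076222 0.012767660231433029 [[0.828, -0.561, 0.005], [-0.33, -0.495, -0.803], [0.453, 0.664, -0.595]] [-0.52, 0.27, 0.565]
top 48.317264612787305 255.7414355810676 196.58577395376014 -0.03503679964342618 [[-0.014, -1.0, 0.003], [-0.993, 0.014, -0.121], [0.121, -0.004, -0.993]] [0.02, 0.617, 0.856]
wrist 70.79000461933897 255.69464846377076 195.77392629797566 -0.03255581000838896 [[0.22, -0.975, -0.001], [-0.93, -0.21, 0.303], [-0.295, -0.066, -0.953]] [-0.625, -0.039, 0.38]
```

View pics/side0.png

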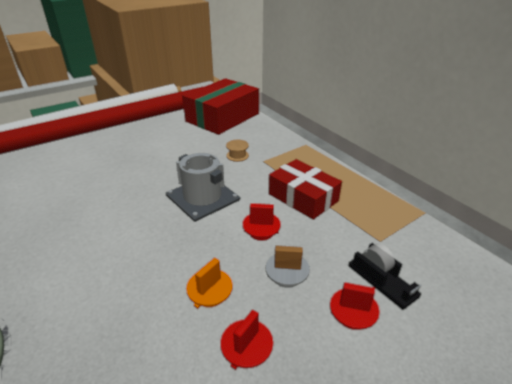

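View pics/top0.png

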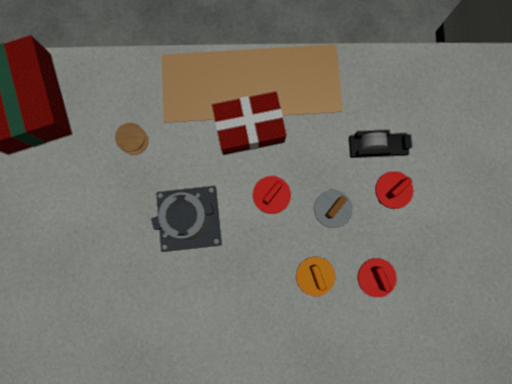

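View pics/wrist0.png

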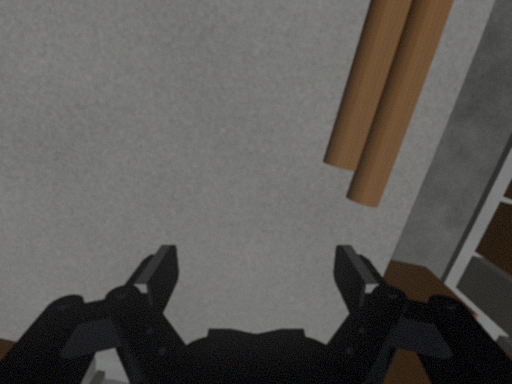

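The grey lid with the wooden bar is at top (333,208), side (288,262). The tin is at top (181,216), side (202,175). The orange and red look-alikes surround the lid. Next I'll zoom in and measure.

```bash
cat > h.py <<'E'
import numpy as np, cv2
from workcell import bot, grab_frame
from scipy.spatial.transform import Rotation as Ro
def K(f):
    fl=f["img"].shape[0]/2/np.tan(np.radians(f["fovy"])/2)
    return np.array([[fl,0,f["cx"]],[0,fl,f["cy"]],[0,0,1]])
def proj(f,X):
    X=np.atleast_2d(np.asarray(X,float))
    p,_=cv2.projectPoints(X,cv2.Rodrigues(np.asarray(f["R"],float))[0],np.asarray(f["t"],float),K(f),np.array([f["k1"],0,0,0,0.]))
    return p[:,0]
def back(f,uv,z):
    uv=np.asarray(uv,float).reshape(-1,1,2)
    n=cv2.undistortPoints(uv,K(f),np.array([f["k1"],0,0,0,0.]))[:,0]
    R=np.asarray(f["R"]);t=np.asarray(f["t"]);c=-R.T@t
    d=np.c_[n,np.ones(len(n))]@R
    return c+d*((z-c[2])/d[:,2])[:,None]
def crop(f,c,h,name,s=8,pts=()):
    u,v=int(c[0]),int(c[1]); im=f["img"][:,:,::-1].copy()
    a=im[max(v-h,0):v+h,max(u-h,0):u+h]; o=np.array([max(u-h,0),max(v-h,0)])
    a=cv2.resize(a,None,fx=s,fy=s,interpolation=cv2.INTER_CUBIC)
    for p in pts:
        q=((np.asarray(p)-o+0.5)*s).astype(int); cv2.circle(a,tuple(int(x) for x in q),2,(0,255,0),-1)
    cv2.imwrite("pics/"+name,a); print(name,"origin",o,"scale",s)
def st():
    s=bot.observe();R=Ro.from_euler('xyz',s["tool_rot"]).as_matrix()
    return s,R
E
python3 - <<'E'
from h import *
import pickle
F={n:grab_frame(n) for n in("top","side")}
pickle.dump(F,open("f0.pkl","wb"))
crop(F["top"],(333,208),32,"lt.png",9); crop(F["top"],(186,217),40,"tt.png",7)
crop(F["side"],(288,264),32,"ls.png",9); crop(F["side"],(202,185),42,"ts.png",7)
print(back(F["top"],[(333,208)],.06),back(F["side"],[(288,258)],.05))
print(back(F["top"],[(181,216)],.1),back(F["side"],[(202,162)],.1))
s,R=st();print(R.round(3))
E
```

```text
lt.png origin [301 176] scale 9
tt.png origin [146 177] scale 7
ls.png origin [256 232] scale 9
ts.png origin [160 143] scale 7
[[ 0.5885743  -0.14493571  0.06      ]] [[ 0.5926012  -0.15232824  0.05      ]]
[[0.5734185 0.156395  0.1      ]] [[0.58330156 0.15401752 0.1       ]]
[[-0.     0.221 -0.975]
 [ 0.001 -0.975 -0.221]
 [-1.    -0.001  0.   ]]
```

```bash
cd pics; python3 -c "
import cv2,numpy as np
a=[cv2.imread(n) for n in('lt.png','ls.png','tt.png','ts.png')]
a=[cv2.resize(x,(560,560)) for x in a]
for i,x in enumerate(a): cv2.imwrite('z%d.png'%i,x)
"
```

```text
(no output)
```

View pics/lt.png

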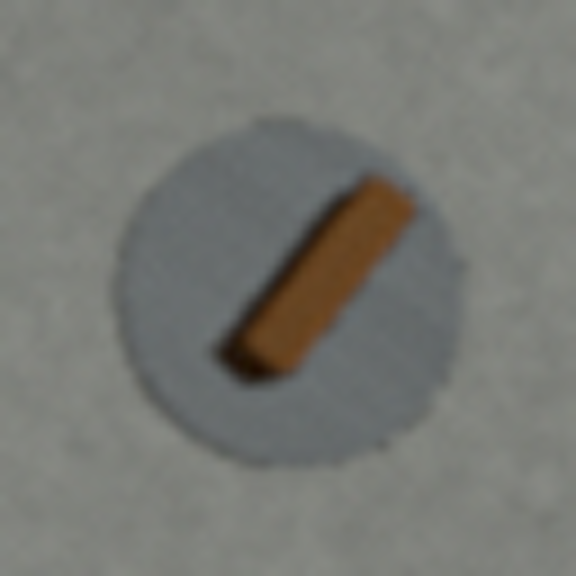

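View pics/tt.png

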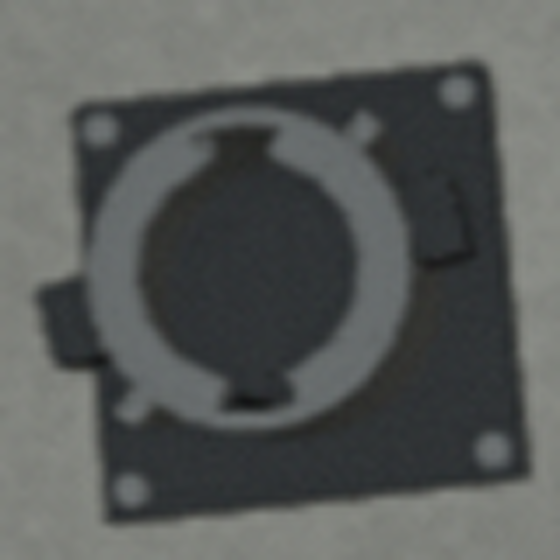

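View pics/ls.png

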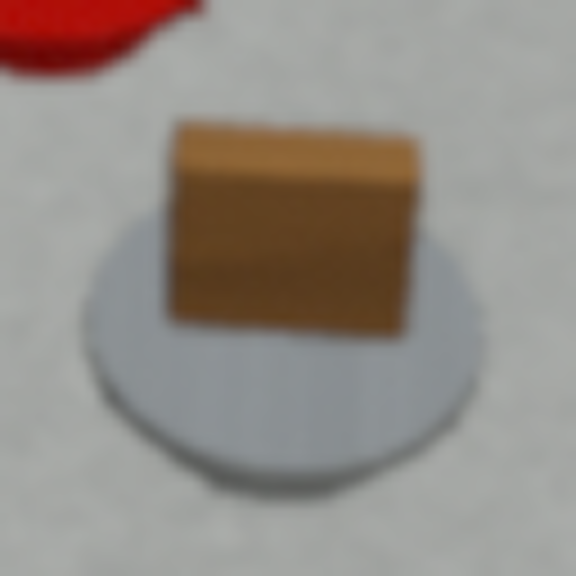

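View pics/ts.png

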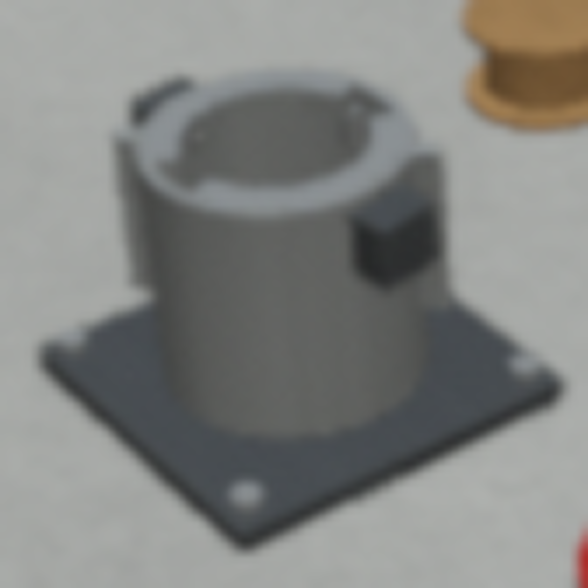

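```bash
cat > fit.py <<'E'
from h import *
from scipy.optimize import least_squares
def px(c,o,s): return (np.asarray(c,float)/s)-0.5+np.asarray(o)
def fit(obs,x0):
    # obs: list (frame, local pts Nx3, px Nx2); x=(x,y,yaw) z fixed in pts
    def w(x,P):
        c,s=np.cos(x[2]),np.sin(x[2]); P=np.asarray(P,float)
        return np.c_[x[0]+c*P[:,0]-s*P[:,1],x[1]+s*P[:,0]+c*P[:,1],P[:,2]]
    r=lambda x:np.concatenate([(proj(f,w(x,P))-uv).ravel() for f,P,uv in obs])
    s=least_squares(r,x0); return s.x,s.fun.reshape(-1,2)
E
python3 - <<'E'
from fit import *
import pickle
F=pickle.load(open("f0.pkl","rb"))
b=lambda sx,sy,z:[sx*.025,sy*.007,z]
# lid yaw ~: in top image bar goes up-right => +x,-y
T=px([(372,178),(414,210),(290,375),(243,340)],(301,176),9)
PT=[b(1,1,.074),b(1,-1,.074),b(-1,-1,.074),b(-1,1,.074)]
S=px([(177,122),(418,138),(412,185),(172,170),(168,322),(405,335)],(256,232),9)
# side cam: right ~ +x,-y ; down = toward -x,-y
PS=[b(-1,1,.074),b(1,1,.074),b(1,-1,.074),b(-1,-1,.074),b(-1,-1,.026),b(1,-1,.026)]
for o in ([(F["top"],PT,T)],[(F["side"],PS,S)],[(F["top"],PT,T),(F["side"],PS,S)]):
    x,r=fit(o,[.59,-.148,-.65]); print("lid",x.round(4),np.degrees(x[2]).round(1),abs(r).max().round(2))
print("disc centre top",back(F["top"],px([(290,291)],(301,176),9),.025))
# tin: ring ellipse outer + slots ; foot bolts
T=px([(250,268)],(146,177),7); 
print("rim centre top",back(F["top"],T,.1), "slots",back(F["top"],px([(240,140),(258,395)],(146,177),7),.096))
print("rim side",back(F["side"],px([(277,143)],(160,143),7),.1))
bt=back(F["top"],px([(98,130),(457,92),(493,450),(130,490)],(146,177),7),.014);print(bt.round(4),bt.mean(0))
print("ribs",back(F["top"],px([(365,125),(133,405)],(146,177),7),.09))
E
```

```text
lid [ 0.591  -0.1508 -0.6848] -39.2 1.06
lid [ 0.5931 -0.1508 -0.6758] -38.7 1.63
lid [ 0.5922 -0.151  -0.6789] -38.9 1.92
disc centre top [[ 0.59216121 -0.15085095  0.025     ]]
rim centre top [[0.57576151 0.15599633 0.1       ]] slots [[0.61185311 0.15971307 0.096     ]
 [0.54095789 0.15424958 0.096     ]]
rim side [[0.57600817 0.15408823 0.1       ]]
[[0.6257 0.2176 0.014 ]
 [0.636  0.1075 0.014 ]
 [0.5266 0.0968 0.014 ]
 [0.516  0.2066 0.014 ]] [0.5760716  0.15715363 0.014     ]
ribs [[0.61636023 0.12567363 0.09      ]
 [0.53886114 0.19001308 0.09      ]]
```

```bash
python3 -m pendant '[[0,-15,-23,0],[0,-29,-45,0],[0,-29,-45,0],[0,-29,-45,0],[0,-29,-45,0],[0,-29,-45,0],[0,-29,-45,0],[0,-29,-45,0],[0,-29,-45,0],[0,-29,-45,0],[0,-29,-45,0],[0,-29,-45,0]]'
python3 -m pendant '[[0,-14,-22,-5],[0,0,0,-10.4],[0,0,0,-10.4],[0,0,0,-10.4],[0,0,0,-10.4],[0,0,0,-10.4],[0,0,0,-10.4],[0,0,0,-10.4],[0,0,0,-10.4],[0,0,0,-10.4],[0,0,0,-10.4],[0,0,0,-10.4]]'
python3 -m pendant '[[0,0,0,-8.8],[0,0,0,0]]'
cat > loc.py <<'E'
from h import *
import sys
s,R=st(); tgt=np.array([float(v) for v in sys.argv[1:4]])
d=R.T@(tgt-np.array(s["position"]))*1000
y=np.degrees(np.arctan2(R[1,1],R[0,1]))
print("t",round(s["clock"],2),"pos",np.round(s["position"],4),"tooly ang",y.round(2),"down",R[:,0].round(3),"shift mm",d.round(1),"F",np.round(s["force"],1),"M",np.round(s["moment"],2),"w",round(s["grip_width"],4),"q7",round(s["qpos"][6],2))
E
python3 loc.py .592 -.151 .034
python3 - <<'E'
from h import *
f=grab_frame("wrist");cv2.imwrite("pics/w1.png",f["img"][:,:,::-1])
np.save("w1.npy",f,allow_pickle=True)
print(proj(f,[.592,-.151,.074]))
E
```

```text
clock: 1.75
position: [0.5705, -0.1681, 0.2313]
tool_rot: [1.824, 1.571, -1.095]
force: [0.9, -1.2, -0.4]
grip_width: 0.0855
clock: 3.25
position: [0.5878, -0.1509, 0.2312]
tool_rot: [-2.292, 1.571, -3.121]
force: [0.1, -0.9, 0.1]
grip_width: 0.0855
clock: 3.5
position: [0.5877, -0.1511, 0.2311]
tool_rot: [2.842, 1.57, 2.16]
force: [0.0, -0.5, 0.6]
grip_width: 0.0857
t 3.5 pos [ 0.5877 -0.1511  0.2311] tooly ang 50.9 down [-0.  0. -1.] shift mm [197.1   2.7   3.4] F [ 0.  -0.5  0.6] M [ 0.04  0.02 -0.05] w 0.0857 q7 0.69
[[258.02555282 183.5998904 ]]
```

View pics/w1.png

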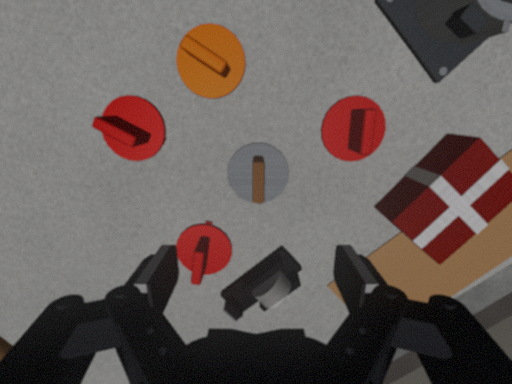

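```bash
python3 -m pendant '[[20,1.5,2,0],[40,1.2,1.4,0],[40,0,0,0],[20,0,0,0],[0,0,0,0]]'
python3 loc.py .592 -.151 .034
python3 - <<'E'
from h import *
f=grab_frame("wrist");im=f["img"][:,:,::-1].copy()
c,s=np.cos(-.679),np.sin(-.679)
for a,b in((1,1),(1,-1),(-1,-1),(-1,1)):
    p=proj(f,[.592+c*.025*a-s*.007*b,-.151+s*.025*a+c*.007*b,.074])[0]; cv2.circle(im,tuple(int(round(v)) for v in p),1,(0,255,0),-1); print(p.round(1))
cv2.imwrite("pics/w2.png",im)
E
```

```text
clock: 4.18
position: [0.5917, -0.1506, 0.1102]
tool_rot: [-2.756, 1.569, 2.845]
force: [0.1, 0.9, 0.6]
grip_width: 0.0855
t 4.17 pos [ 0.5917 -0.1506  0.1102] tooly ang 50.93 down [-0.002  0.001 -1.   ] shift mm [76.2 -0.1  0.6] F [0.1 0.9 0.6] M [-0.01  0.04  0.02] w 0.0855 q7 0.6
[264.9 254.4]
[246.2 254.5]
[245.1 190.1]
[265.4 190.1]
```

View pics/w2.png

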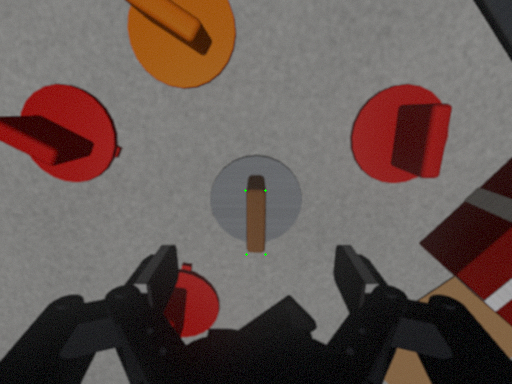

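```bash
python3 -m pendant '[[25,0,0.6,0],[30,0,0,0],[16,0,0,0],[6,0,0,0],[0,0,0,0]]'
python3 -m pendant '[[0,0,0,0],[0,0,0,0],[0,0,0,0],[0,0,0,0],[0,0,0,0],[0,0,0,0]]' -1 60
python3 loc.py .592 -.151 .034
```

```text
clock: 4.85
position: [0.5931, -0.1513, 0.035]
tool_rot: [0.573, 1.57, -0.108]
force: [0.2, -0.2, 0.2]
grip_width: 0.0852
clock: 5.6
position: [0.5928, -0.1513, 0.0345]
tool_rot: [0.227, 1.571, -0.454]
force: [-2.2, -0.2, 5.3]
grip_width: 0.0133
t 5.6 pos [ 0.5928 -0.1513  0.0345] tooly ang 50.96 down [ 0. -0. -1.] shift mm [ 0.5 -0.2 -0.8] F [-2.2 -0.2  5.3] M [-0.11  0.17 -0.04] w 0.0133 q7 0.54
```

```bash
python3 -m pendant '[[-10,0,0,0],[-30,0,0,0],[-50,0,0,0],[-50,0,0,0],[-20,0,0,0],[0,0,0,0]]'
python3 loc.py .576 .156 .194
python3 - <<'E'
from h import *
f=grab_frame("side");crop(f,proj(f,[.592,-.151,.18])[0],50,"s3.png",6)
E
```

```text
clock: 6.35
position: [0.593, -0.1514, 0.1953]
tool_rot: [0.304, 1.569, -0.378]
force: [-0.2, -0.3, -2.0]
grip_width: 0.0132
t 6.35 pos [ 0.593  -0.1514  0.1953] tooly ang 50.95 down [ 0.002 -0.001 -1.   ] shift mm [   1.1  228.1 -206.9] F [-0.2 -0.3 -2. ] M [0.03 0.02 0.03] w 0.0132 q7 0.67
s3.png origin [241 150] scale 6
```

View pics/s3.png

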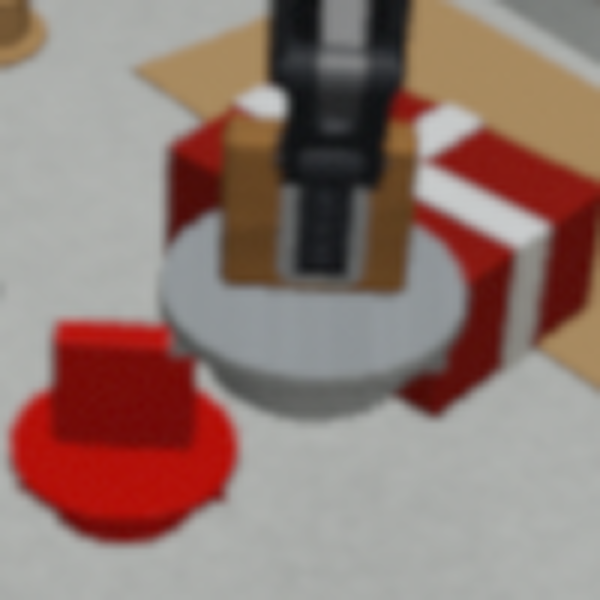

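```bash
python3 -m pendant '[[0,12,-11,0],[0,30,-27,0],[0,36,-33,0],[0,36,-33,0],[0,36,-33,0],[0,36,-33,0],[0,26,-23,0],[0,16,-14,0],[0,0,0,-6.4],[0,0,0,-10.6],[0,0,0,-10.6],[0,0,0,-10.6]]'
python3 -m pendant '[[0,0,0,-6.2],[0,0,0,0]]'
python3 loc.py .576 .156 .194
python3 - <<'E'
from h import *
import pickle
F={n:grab_frame(n) for n in("top","side")}
pickle.dump(F,open("f3.pkl","wb"))
crop(F["side"],(200,150),56,"s4.png",7)
crop(F["top"],(180,216),50,"t4.png",7)
E
```

```text
clock: 7.9
position: [0.5743, 0.1572, 0.193]
tool_rot: [3.082, 1.569, 3.075]
force: [-0.2, -0.5, -1.9]
grip_width: 0.0133
clock: 8.15
position: [0.5745, 0.1569, 0.1931]
tool_rot: [2.853, 1.569, 2.947]
force: [-0.7, 0.7, -1.3]
grip_width: 0.0139
t 8.15 pos [0.5745 0.1569 0.1931] tooly ang 95.38 down [-0.002  0.    -1.   ] shift mm [-0.9 -1.1  1.4] F [-0.7  0.7 -1.3] M [ 0.   -0.02  0.02] w 0.0139 q7 0.81
s4.png origin [144  94] scale 7
t4.png origin [130 166] scale 7
```

View pics/s4.png

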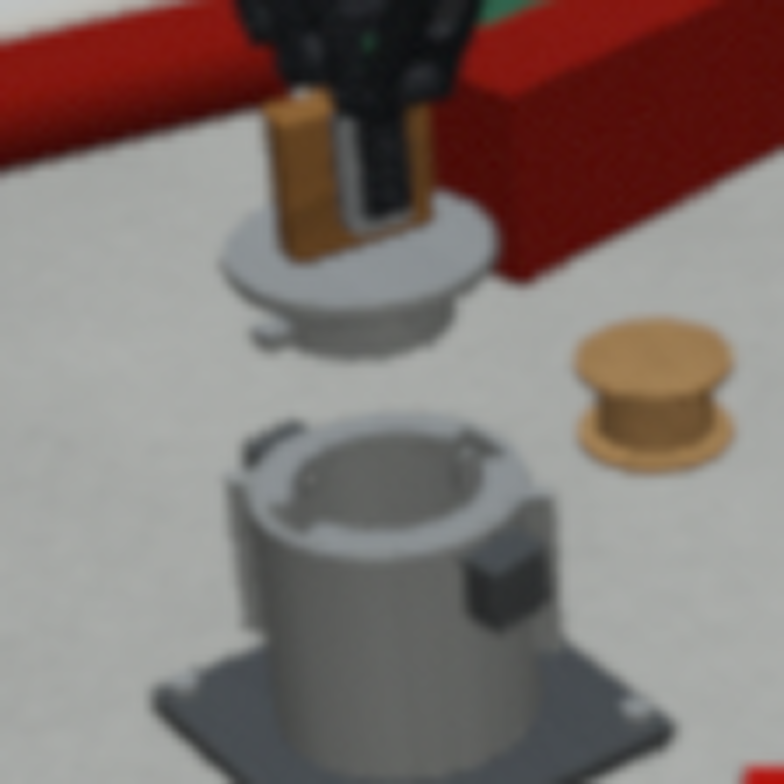

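View pics/t4.png

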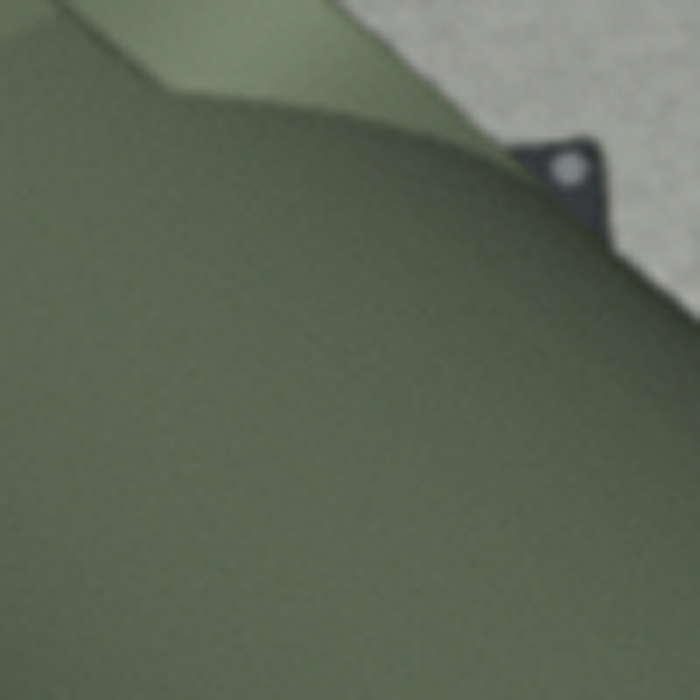

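```bash
cat > ov.py <<'E'
from h import *
import pickle,sys
def circ(f,c,r,z,n=360):
    a=np.linspace(0,2*np.pi,n);return proj(f,np.c_[c[0]+r*np.cos(a),c[1]+r*np.sin(a),np.full(n,z)])
def over(f,o,h,s,name,polys):
    im=f["img"][:,:,::-1]; a=cv2.resize(im[o[1]:o[1]+h,o[0]:o[0]+h],None,fx=s,fy=s,interpolation=cv2.INTER_CUBIC)
    for p,col in polys: cv2.polylines(a,[((p-np.array(o)+.5)*s).round().astype(int).reshape(-1,1,2)],False,col,1)
    cv2.imwrite("pics/"+name,a)
E
python3 - <<'E'
from ov import *
F=pickle.load(open("f3.pkl","rb"));f=F["side"]
x=np.array([.5745,.1569]);ux=np.array([np.cos(np.radians(5.4)),np.sin(np.radians(5.4))])
zb=.1931-.0345
l=x-.001*ux
tc=np.array([.576,.156])
G=(0,255,0)
over(f,(160,105),80,9,"o4.png",[(circ(f,l,.041,zb+.026),G),(circ(f,l,.041,zb+.019)[:],(255,255,0)),(circ(f,l,.028,zb),G),(circ(f,tc,.045,.1),G),(circ(f,tc,.0305,.1),G)])
E
```

```text
(no output)
```

View pics/o4.png

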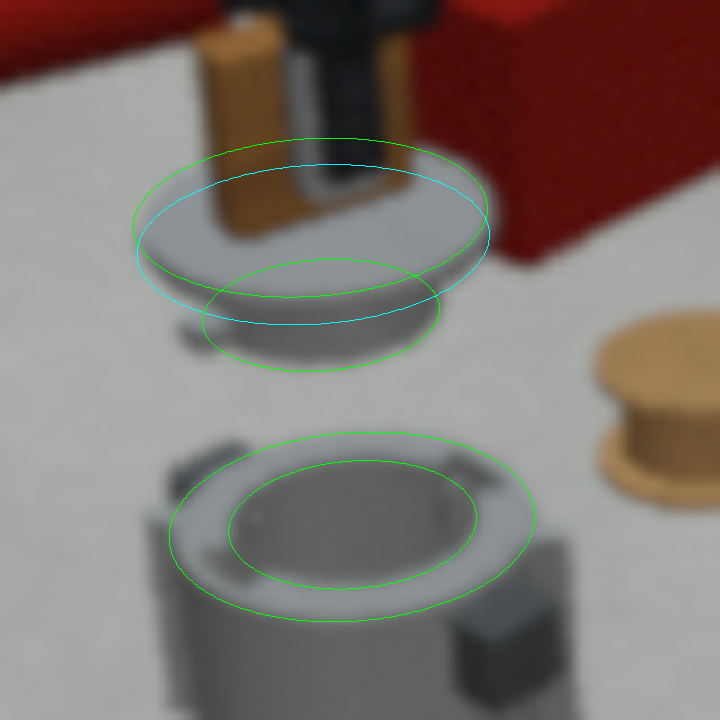

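```bash
cat > edge.py <<'E'
from ov import *
from scipy.optimize import least_squares
from scipy.ndimage import map_coordinates
def edgefit(f,arcs,x0,fitz=False,w=2.5,it=6):
    """arcs: list of (r,z,a0,a1) with angles deg measured in image polar angle about projected centre (0 right, 90 down)"""
    g=cv2.GaussianBlur(cv2.cvtColor(f["img"],cv2.COLOR_RGB2GRAY).astype(float),(0,0),.7)
    x=np.array(x0,float)
    def pts(x,r,z,n=721):
        return circ(f,x[:2],r,z+(x[2] if fitz else 0),n)
    for _ in range(it):
        tg=[]
        for k,(r,z,a0,a1) in enumerate(arcs):
            p=pts(x,r,z);c=p.mean(0);ang=np.degrees(np.arctan2(p[:,1]-c[1],p[:,0]-c[0]))%360
            d=np.gradient(p,axis=0);nn=np.c_[d[:,1],-d[:,0]];nn/=np.linalg.norm(nn,axis=1)[:,None]
            for i in range(0,721,8):
                if not((ang[i]-a0)%360<=(a1-a0)): continue
                t=np.arange(-w,w+.01,.1);q=p[i]+t[:,None]*nn[i]
                v=map_coordinates(g,[q[:,1],q[:,0]],order=1);dv=abs(np.gradient(v))
                j=dv.argmax()
                if dv[j]*10<6 or j in(0,len(t)-1): continue
                tg.append((k,i,q[j],nn[i]))
        def res(y):
            P=[pts(y,r,z) for r,z,_,_ in arcs]
            return np.array([(P[k][i]-q)@n for k,i,q,n in tg])
        s=least_squares(res,x,loss="soft_l1",f_scale=.3);x=s.x
    return x,len(tg),np.median(abs(res(x)))
E
python3 - <<'E'
from edge import *
F=pickle.load(open("f3.pkl","rb"));f=F["side"];F0=pickle.load(open("f0.pkl","rb"))
zb=.1931-.0345
print("tin side",edgefit(f,[(.045,.1,30,150),(.045,.1,215,330),(.0305,.1,60,120)],[.576,.156]))
print("tin side outer only",edgefit(f,[(.045,.1,20,160)],[.576,.156]))
print("tin top",edgefit(F0["top"],[(.045,.1,0,360)],[.576,.156]),edgefit(F0["top"],[(.0305,.1,-60,60),(.0305,.1,120,240)],[.576,.156]))
L=[(.041,zb+.019,20,150),(.041,zb+.026,170,200),(.041,zb+.026,320,350)]
print("lid",edgefit(f,L,[.5735,.1568]))
print("lid disc bottom",edgefit(f,L[:1],[.5735,.1568]))
print("plug",edgefit(f,[(.028,zb,20,130)],[.5735,.1568]))
print("z free",edgefit(f,L+[(.028,zb,20,130)],[.5735,.1568,0],True))
# initial lid on counter, same method
for n in("side","top"):
    print("lid0",n,edgefit(F0[n],[(.041,.026,150,390)] if n=="side" else [(.041,.026,0,360)],[.592,-.151]))
E
```

```text
tin side (array([0.57625701, 0.1567739 ]), 35, np.float64(0.22313154046920985))
tin side outer only (array([0.57719289, 0.15619769]), 27, np.float64(0.18980266378894015))
tin top (array([0.57588623, 0.15676215]), 75, np.float64(0.20193094599152106)) (array([0.57581329, 0.15672887]), 60, np.float64(0.19920552997647523))
lid (array([0.57508771, 0.15536083]), 37, np.float64(0.32361496397924444))
lid disc bottom (array([0.58354743, 0.16610058]), 21, np.float64(0.33202598583738724))
plug (array([0.57602769, 0.15878347]), 17, np.float64(0.14477156522511825))
z free (array([ 0.58466676,  0.17607804, -0.00957024]), 61, np.float64(0.42022466025301675))
lid0 side (array([ 0.59259763, -0.1514821 ]), 64, np.float64(0.6101447439433141))
lid0 top (array([ 0.59046229, -0.1503599 ]), 91, np.float64(0.29242666369676656))
```

Run:
```python
from ov import *
f=grab_frame("wrist");pickle.dump(f,open("w5.pkl","wb"))
s,R=st();tcp=np.array(s["position"]);print(tcp)
gp=tcp.copy();print("proj",proj(f,[tcp,tcp+[0,0,.019]]))
zb=tcp[2]-.0345
ux=np.array([np.cos(np.radians(5.4)),np.sin(np.radians(5.4)),0]);uy=np.array([-ux[1],ux[0],0])
P=[]
for z in(.074,.026):
    q=np.array([[tcp[0],tcp[1],zb+z]+a*.025*ux+b*.007*uy for a,b in((1,1),(1,-1),(-1,-1),(-1,1),(1,1))]);P.append((proj(f,q),(0,255,0)));print(proj(f,q).round(1).tolist())
c=tcp[:2]
P+=[(circ(f,c,.041,zb+.026),(0,255,0)),(circ(f,[.576,.1567],.045,.1),(255,255,0))]
over(f,(160,140),200,4,"w5.png",P)
cv2.imwrite("pics/w5f.png",f["img"][:,:,::-1])
```

```text
[0.57504867 0.15663789 0.1938549 ]
proj [[255.84459096 247.7086266 ]
 [255.85978385 265.29390518]]
[[270.6, 333.7], [241.5, 333.8], [239.1, 240.1], [272.3, 240.0], [270.6, 333.7]]
[[266.8, 275.8], [245.2, 275.9], [243.9, 202.9], [267.6, 202.8], [266.8, 275.8]]
```

View pics/w5.png

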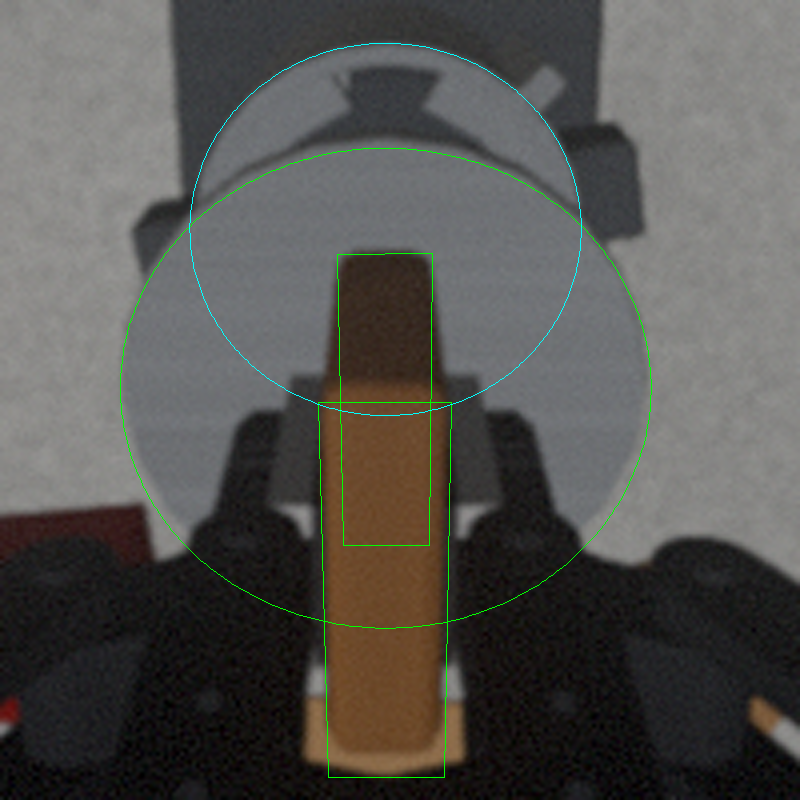

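View pics/w5f.png

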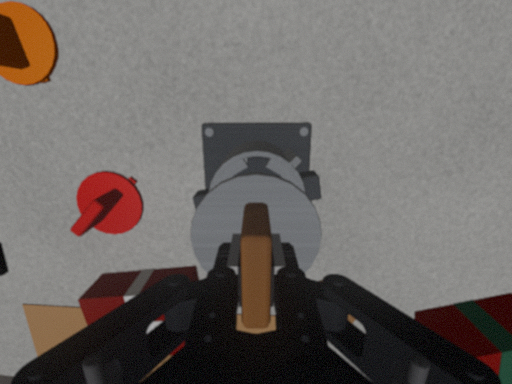

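Run:
```python
from edge import *
f=pickle.load(open("w5.pkl","rb"));zb=.19385-.0345
print("disc",edgefit(f,[(.041,zb+.026,150,215),(.041,zb+.026,235,260),(.041,zb+.026,280,305),(.041,zb+.026,325,390)],[.574,.1566],w=3))
print("disc",edgefit(f,[(.041,zb+.026,150,390)],[.574,.1566],w=3))
print("disc zfree",edgefit(f,[(.041,zb+.026,150,390)],[.574,.1566,0],True,w=3))
print("rim",edgefit(f,[(.045,.1,200,250),(.045,.1,260,290)],[.576,.1567],w=3))
print("rim",edgefit(f,[(.045,.1,190,310)],[.576,.1567],w=3))
g=cv2.GaussianBlur(cv2.cvtColor(f["img"],cv2.COLOR_RGB2GRAY).astype(float),(0,0),.7)
print("col 256 rows150-245:",g[146:246,256].round().astype(int).tolist())
print("rows315-335:",g[315:340,256].round().astype(int).tolist())
```

```text
disc (array([0.57397276, 0.15647472]), 42, np.float64(0.6477083548158191))
disc (array([0.57406356, 0.1564058 ]), 56, np.float64(0.6026142215811554))
disc zfree (array([ 0.57439958,  0.15644662, -0.00195647]), 55, np.float64(0.49269826193822))
rim (array([0.5762291 , 0.15771641]), 20, np.float64(0.19365920049992452))
rim (array([0.57618838, 0.15767626]), 29, np.float64(0.1962350708984968))
col 256 rows150-245: [54, 55, 56, 59, 73, 93, 108, 111, 108, 100, 82, 63, 57, 56, 57, 58, 58, 59, 59, 59, 58, 58, 57, 58, 59, 57, 56, 64, 80, 98, 108, 112, 113, 113, 113, 112, 112, 114, 114, 114, 113, 113, 113, 113, 112, 111, 111, 111, 112, 112, 113, 112, 112, 112, 111, 103, 84, 61, 46, 43, 43, 43, 44, 43, 43, 46, 47, 46, 44, 43, 42, 42, 45, 45, 45, 45, 44, 45, 45, 44, 45, 44, 45, 44, 44, 44, 45, 45, 47, 53, 60, 67, 71, 74, 75, 77, 77, 79, 80, 80]
rows315-335: [80, 80, 79, 80, 79, 79, 79, 79, 78, 77, 76, 78, 84, 96, 107, 111, 112, 101, 74, 42, 22, 16, 14, 14, 12]
```

```bash
python3 loc.py .5768 .1572 .140; python3 -m pendant '[[15,0.4,1.8,0],[25,0,0,0],[13.8,0,0,0],[0,0,0,0],[0,0,0,0]]'; python3 loc.py .5768 .1572 .140
python3 - <<'E'
from ov import *
s,R=st();t=np.array(s["position"]);f=grab_frame("side");zb=t[2]-.0345
w=grab_frame("wrist");pickle.dump((f,w,t),open("f6.pkl","wb"))
G=(0,255,0);c=t[:2]-[.001,0];tc=[.576,.1567]
over(f,(160,120),80,9,"o6.png",[])
over(w,(160,130),150,5,"w6.png",[(circ(w,c,.041,zb+.026),G),(circ(w,tc,.045,.1),(255,255,0))])
E
```

```text
t 8.3 pos [0.575  0.1566 0.1939] tooly ang 95.26 down [-0.001  0.    -1.   ] shift mm [53.9  0.4  1.8] F [ 0.  -1.2 -1.6] M [-0.05 -0.    0.03] w 0.0134 q7 0.81
clock: 8.93
position: [0.5775, 0.1571, 0.1411]
tool_rot: [0.424, 1.57, 0.517]
force: [-0.0, 0.4, -0.6]
grip_width: 0.0133
t 8.93 pos [0.5775 0.1571 0.1411] tooly ang 95.36 down [ 0.001  0.    -1.   ] shift mm [ 1.1  0.2 -0.7] F [-0.   0.4 -0.6] M [ 0.03 -0.01 -0.02] w 0.0133 q7 0.76
```

View pics/o6.png

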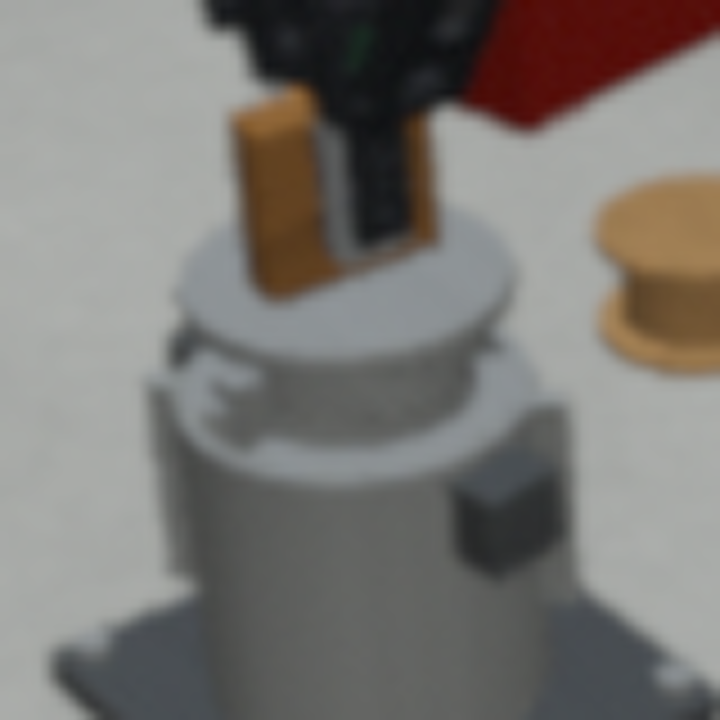

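View pics/w6.png

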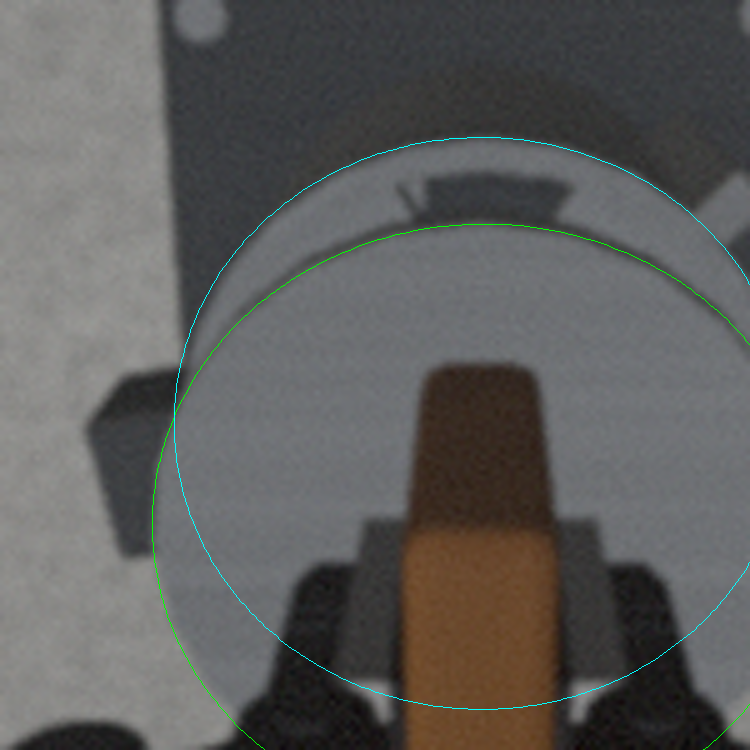

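Run:
```python
from edge import *
f,w,t=pickle.load(open("f6.pkl","rb"))
f5=pickle.load(open("w5.pkl","rb"))
zb=t[2]-.0345
for n,ww,arc in(("w5",f5,(.045,.1,190,310)),("w6",w,(.045,.1,190,310))):
    print(n,"rim",edgefit(ww,[arc],[.576,.1567],w=3)[0])
print("disc w6",edgefit(w,[(.041,zb+.026,170,370)],t[:2]-[.001,0],w=3), t)
# slot outer-edge corners, px: w6 crop (425,180),(572,183) ; w5 crop x4 origin160,140: (350,70),(440,72)
a=back(w,np.array([(425,182),(574,184)])/5-.5+[160,130],.1);print(a, a.mean(0))
b=back(f5,np.array([(350,72),(441,72)])/4-.5+[160,140],.1);print(b,b.mean(0))
c5=np.array([.5762,.1577])
for q in(a,b): d=c5-q.mean(0)[:2];print("yaw",np.degrees(np.arctan2(d[1],d[0])),np.hypot(*d))
# foot bolts seen in w5f
B=back(f5,[(209,132),(305,131)],.014);print(B); d=B[0]-B[1];print("bolt dir",np.degrees(np.arctan2(d[1],d[0])))
F0=pickle.load(open("f0.pkl","rb"))
# bar edges yaw in w6: line of left/right edges at v
```

```text
w5 rim [0.57618838 0.15767626]
w6 rim [0.57622245 0.15753817]
disc w6 (array([0.57686314, 0.15664323]), 44, np.float64(0.6289148616121937)) [0.57749799 0.15705029 0.14107839]
[[0.53811143 0.14539583 0.1       ]
 [0.5364802  0.16587427 0.1       ]] [0.53729581 0.15563505 0.1       ]
[[0.53824455 0.14551471 0.1       ]
 [0.53642676 0.16540464 0.1       ]] [0.53733565 0.15545968 0.1       ]
yaw 3.03828512888078 0.03895895140287604
yaw 3.299144072859386 0.038928864911027004
[[0.52694147 0.09743538 0.014     ]
 [0.51561964 0.2088105  0.014     ]]
bolt dir -84.19553880000086
```

```bash
python3 loc.py .5769 .1579 .134; python3 -m pendant '[[3,0.8,-0.5,0],[4,0,0,0],[3,0,0,0],[0,0,0,0]]'; python3 loc.py .5769 .1579 .1155;python3 -m pendant '[[2.5,0,0,0],[2.5,0,0,0],[0,0,0,0]]';python3 loc.py .5769 .1579 .1155
```

```text
t 9.03 pos [0.5776 0.1569 0.1412] tooly ang 95.35 down [ 0.001  0.    -1.   ] shift mm [ 7.2  1.1 -0.6] F [ 0.1 -0.4 -1.2] M [-0.   -0.03  0.02] w 0.0135 q7 0.76
clock: 9.52
position: [0.5765, 0.1575, 0.1302]
tool_rot: [3.112, 1.57, -3.078]
force: [0.4, 0.5, -0.6]
grip_width: 0.0133
t 9.53 pos [0.5765 0.1575 0.1302] tooly ang 95.36 down [-0. -0. -1.] shift mm [14.7  0.4  0.4] F [ 0.4  0.5 -0.6] M [ 0.02 -0.05  0.01] w 0.0133 q7 0.75
clock: 9.9
position: [0.5766, 0.1575, 0.1253]
tool_rot: [-3.113, 1.571, -3.019]
force: [-0.8, 0.1, -1.5]
grip_width: 0.0132
t 9.9 pos [0.5766 0.1575 0.1253] tooly ang 95.36 down [-0. -0. -1.] shift mm [9.8 0.4 0.4] F [-0.8  0.1 -1.5] M [0.03 0.01 0.01] w 0.0132 q7 0.75
```

```bash
python3 -m pendant '[[3,0,0,0],[3,0,0,0],[2,0,0,0],[0,0,0,0]]'; python3 loc.py .5769 .1579 .1155;python3 -m pendant '[[1,0,0,0],[0.8,0,0,0],[0,0,0,0]]';python3 loc.py .5769 .1579 .1155
```

```text
clock: 10.4
position: [0.5766, 0.1575, 0.1173]
tool_rot: [-3.038, 1.571, -2.945]
force: [0.2, -0.0, -1.2]
grip_width: 0.0134
t 10.4 pos [0.5766 0.1575 0.1173] tooly ang 95.37 down [-0. -0. -1.] shift mm [1.8 0.4 0.4] F [ 0.2 -0.  -1.2] M [-0.02 -0.03 -0.04] w 0.0134 q7 0.74
clock: 10.78
position: [0.5766, 0.1575, 0.1157]
tool_rot: [3.136, 1.571, -3.053]
force: [0.2, 0.6, -1.0]
grip_width: 0.0137
t 10.78 pos [0.5766 0.1575 0.1157] tooly ang 95.37 down [-0. -0. -1.] shift mm [0.2 0.4 0.3] F [ 0.2  0.6 -1. ] M [0.03 0.01 0.03] w 0.0137 q7 0.74
```

Not yet touching. I'll creep down until there is contact.

```bash
for i in 1; do python3 -m pendant '[[0.5,0,0,0],[0,0,0,0]]'; done; python3 -m pendant '[[0.5,0,0,0],[0,0,0,0]]';python3 -m pendant '[[0.5,0,0,0],[0,0,0,0]]'; python3 loc.py .5769 .1579 .1155
```

```text
clock: 11.02
position: [0.5767, 0.1575, 0.1155]
tool_rot: [-0.562, 1.571, -0.468]
force: [-1.8, -1.5, 5.0]
grip_width: 0.013
clock: 11.28
position: [0.5767, 0.1575, 0.1155]
tool_rot: [-0.74, 1.57, -0.646]
force: [-4.7, -3.3, 14.9]
grip_width: 0.0133
clock: 11.52
position: [0.5767, 0.1575, 0.1155]
tool_rot: [-0.765, 1.57, -0.672]
force: [-7.6, -5.3, 23.6]
grip_width: 0.0136
t 11.53 pos [0.5767 0.1575 0.1155] tooly ang 95.35 down [ 0.001 -0.001 -1.   ] shift mm [-0.   0.4  0.2] F [-7.6 -5.3 23.6] M [-0.91  1.74  0.02] w 0.0136 q7 0.74
```

```bash
python3 -m pendant '[[-1,0,0,0],[0,0,0,0]]'; python3 loc.py .5769 .1579 .1155
python3 - <<'E'
from ov import *
f=grab_frame("side");over(f,(160,120),80,9,"o7.png",[])
w=grab_frame("wrist");over(w,(160,130),150,5,"w7.png",[])
E
```

```text
clock: 11.78
position: [0.5768, 0.1575, 0.1155]
tool_rot: [-0.107, 1.57, -0.013]
force: [-2.8, -1.0, 8.3]
grip_width: 0.0131
t 11.78 pos [0.5768 0.1575 0.1155] tooly ang 95.36 down [ 0. -0. -1.] shift mm [0.  0.4 0.2] F [-2.8 -1.   8.3] M [-0.27  0.55  0.03] w 0.0131 q7 0.74
```

View pics/o7.png

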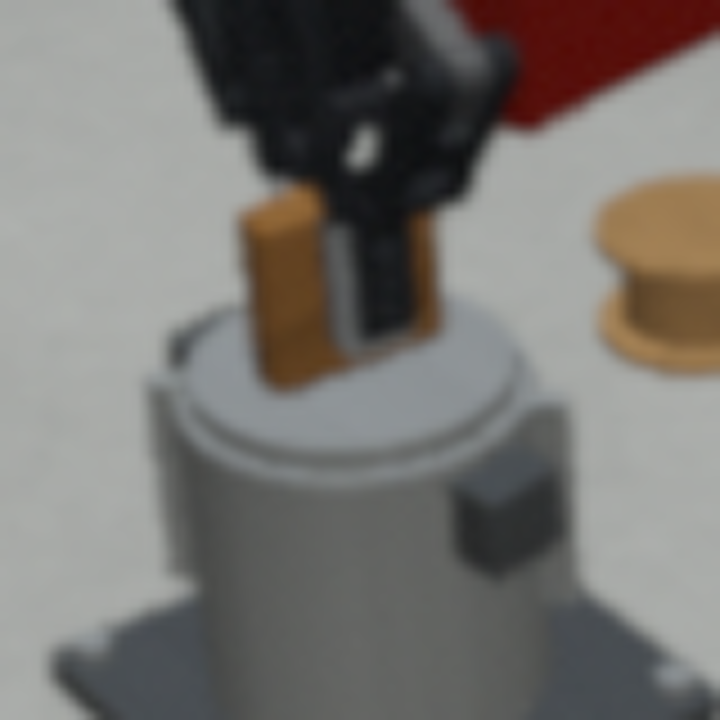

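View pics/w7.png

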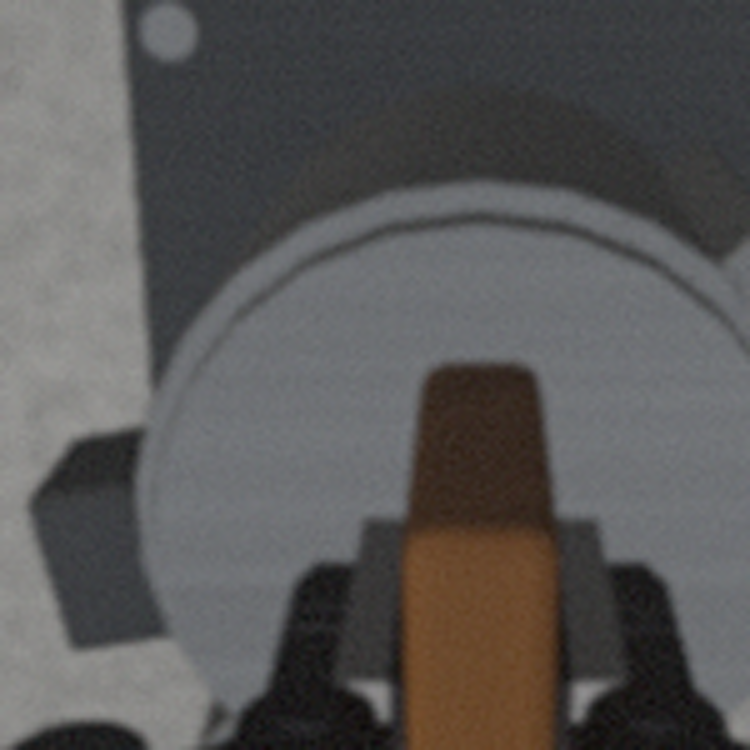

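```bash
python3 -m pendant '[[-0.2,0,0,2],[0,0,0,4],[0,0,0,5],[0,0,0,5],[0,0,0,4],[0,0,0,0]]' -1 80; python3 loc.py .5768 .1575 .1155
```

```text
clock: 12.62
position: [0.5769, 0.1575, 0.1156]
tool_rot: [-0.011, 1.57, -0.267]
force: [0.1, -1.5, 4.3]
grip_width: 0.0134
t 12.62 pos [0.5769 0.1575 0.1156] tooly ang 75.36 down [ 0.001 -0.    -1.   ] shift mm [ 0.1 -0.  -0.1] F [ 0.1 -1.5  4.3] M [-0.19  0.03 -0.  ] w 0.0134 q7 0.44
```

```bash
python3 -m pendant '[[0,0,0,4],[0,0,0,5],[0,0,0,5],[0,0,0,5],[0,0,0,4],[0,0,0,1.8],[0,0,0,0],[0,0,0,0]]'; python3 loc.py .5768 .1575 .1155
python3 - <<'E'
from ov import *
f=grab_frame("side");over(f,(160,120),80,9,"o8.png",[])
w=grab_frame("wrist");over(w,(150,130),200,4,"w8.png",[]);pickle.dump((f,w),open("f8.pkl","wb"))
E
```

```text
clock: 13.62
position: [0.5767, 0.1575, 0.1156]
tool_rot: [-0.708, 1.571, -1.395]
force: [-2.8, -1.9, 7.0]
grip_width: 0.0132
t 13.62 pos [0.5767 0.1575 0.1156] tooly ang 50.66 down [ 0. -0. -1.] shift mm [0.1 0.1 0.1] F [-2.8 -1.9  7. ] M [-0.31  0.39  0.04] w 0.0132 q7 0.07
```

View pics/o8.png

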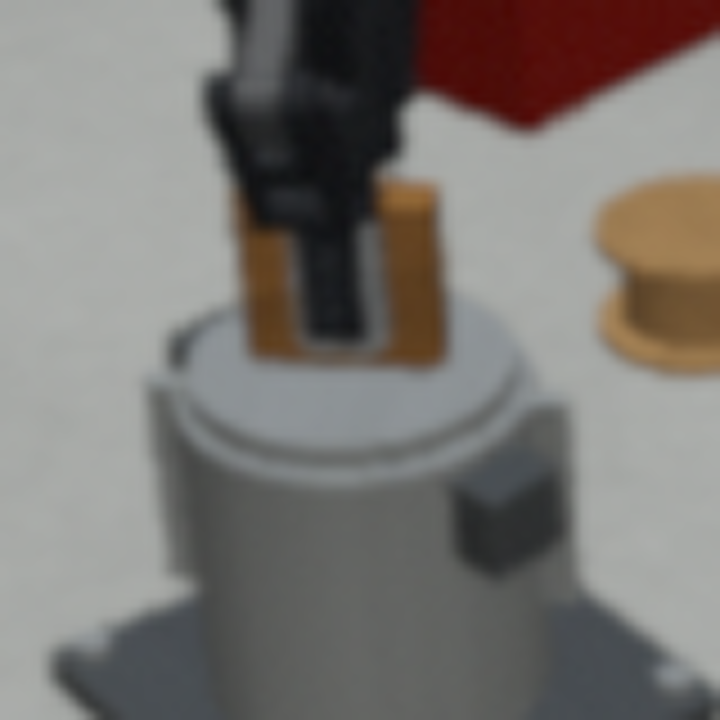

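View pics/w8.png

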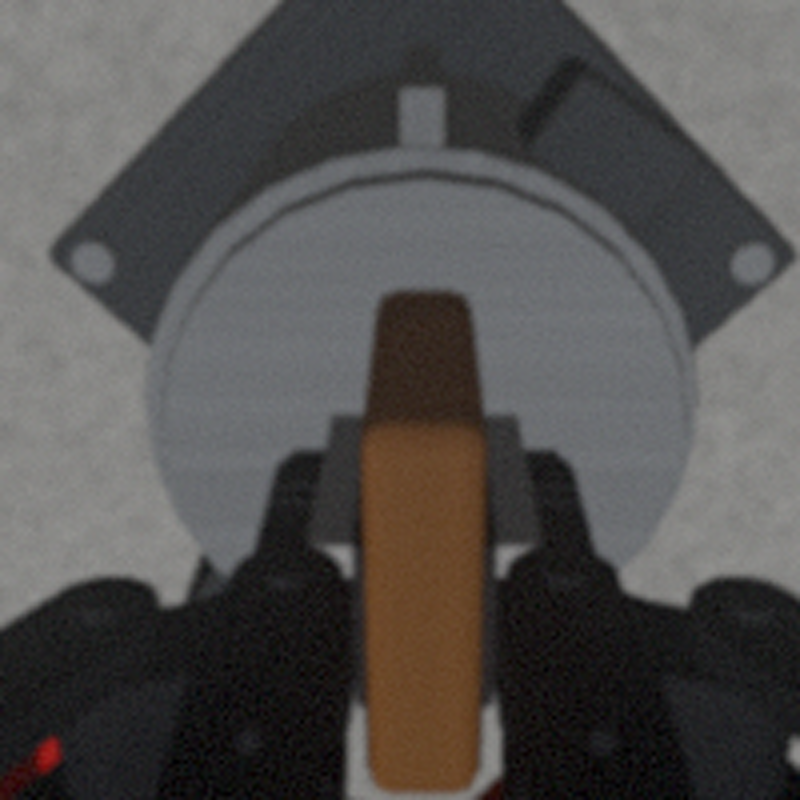

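```bash
python3 -m pendant '[[0,0,0,0],[0,0,0,0],[0,0,0,0],[0,0,0,0]]'; python3 loc.py .5767 .1575 .1155
python3 - <<'E'
from ov import *
w=grab_frame("wrist");f8,w8=pickle.load(open("f8.pkl","rb"))
print("wrist diff",np.abs(w["img"].astype(int)-w8["img"]).mean())
B=back(w,np.array([(93,263),(752,263),(422,115)])/4-.5+[150,130],0.014);d=B[1]-B[0];print("bolt diag ang",np.degrees(np.arctan2(d[1],d[0])))
s=grab_frame("side");cv2.imwrite("pics/s9.png",s["img"][:,:,::-1])
E
```

```text
clock: 14.22
position: [0.5767, 0.1575, 0.1156]
tool_rot: [-0.558, 1.571, -1.244]
force: [-1.9, -2.7, 8.6]
grip_width: 0.013
t 14.22 pos [0.5767 0.1575 0.1156] tooly ang 50.66 down [ 0. -0. -1.] shift mm [0.1 0.1 0. ] F [-1.9 -2.7  8.6] M [-0.35  0.43  0.04] w 0.013 q7 0.07
wrist diff 2.8367784288194446
bolt diag ang 50.63966935015856
```

View pics/s9.png

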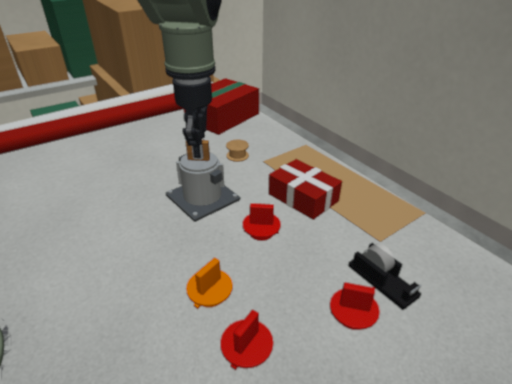

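The lid is seated and held. The foot's bolt diagonal is at 50.6° and the tool's jaw axis at 50.7°, so the bar lines up with the ribs. In the side view everything else looks where it was.

```bash
python3 -c "
from workcell import job_done
print(job_done())"; python3 loc.py .5767 .1575 .1155
```

```text
the job is handed in; nothing more can be done
None
the job is handed in; nothing more can be done
```

The lid is on the tin at the half-turn, still gripped at 80 N, and the job was handed in at about 14.3 s. I took the grey lid by its wooden bar, let the lugs down through the slots and seated the disc. I then turned it 44.7° clockwise, well short of the lock balls at about 62°.

**Last checks:**
- **Seating:** contact came at TCP height 0.1155 m, as expected for a seated lid. The push peaked at about 24 N (25 N with the side forces) and was about 8 N when I handed in.
- **Half-turn:** in the wrist view the bar lines up with the rib. The jaw axis is at 50.66° and the tin's bolt diagonal at 50.64°. The jaw angle did not move over a further half second.
- **Bystanders:** in the side view, the gift, spool, dispenser and look-alikes look where they were.

**Disagreements and gaps:**
- **Tin and lid centres:** the cameras differed by 1 to 3 mm. I went mostly by the wrist camera, and the lugs went in without contact force.
- **Tin angle:** the slot-based readings (3.0 to 4.4°) were lower than those from the bolts and ribs (5.3 to 5.8°). I used about 5.4°.
- **Ring turn:** I had no reading of the ring, and the spring torque was barely above the sensor noise. The half-turn is confirmed by picture and tool angle only.
- **After hand-in:** no readings were available.

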